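# Turn one leaf of the recipe book

## Task

The board recipe book on the worktop has its top leaf standing a little open on the right of the spine. With the fingertips only, never pinching it, turn that one leaf over the spine and lay it gently down flat on the left side, without slamming it. Leave the leaf below it lying on the right, neither shift nor lift the book, leave the things around it alone, and finish with the hand clear.

Things in the scene. Friction and masses are not known exactly. Their poses are not given: they have to be found in the camera images.
- recipe_book: recipe book of rigid boards lying open, loose, 1.6 kg; base 200 (x) x 222 (y) x 8 mm; on each side of the spine a stack of boards from 15 to 103 mm from the spine, 166 mm along it (right stack top at z 38 mm, left 43 mm). Origin: centre of the underside; x along the spine away from the robot (yaw within 0.45 rad), y left, z up. Steel posts 54 mm high at the spine's ends, x = -94 and +94 mm
- spine_mid (a point): middle of the steel spine rod, the hinge axis of both leaves: 46 mm above the book's underside; the rod runs along the book's x; axes as the book's
- upper_leaf (a joint): angle of the top leaf about the spine rod, rad: 0 flat on the right (-y of the book), pi/2 upright, pi flat on the left. Starts 0.3 to 0.7. Plywood, 4 mm thick, 90 g, 166 mm along the spine, mid-plane through the rod axis, free edge 140 mm from the axis. Hinge friction 0.11 N m (about 1 N at the edge): it stays at any angle where it is left, so it must be moved all the way
- upper_tab (a point): middle of the outer edge of the top leaf's tab, mid-thickness, 165 mm from the spine axis; moves with the leaf. The tab sticks out 25 mm from the free edge, is 56 mm long along the spine and centred at the book's x = -45 mm (the end nearer the robot); 4 mm thick
- lower_leaf (a joint): angle of the leaf beneath, same meaning, size and hinge friction; starts and must stay at 0, flat on the right, its top 43 mm above the worktop. Its tab is centred at the book's x = +45 mm (the far end), so below the upper tab, beyond 140 mm from the axis, it is free down to the worktop
- salt_shaker: glass salt shaker, 44 mm across, 90 mm high, loose, standing beyond the book; origin at the centre of its underside
- tea_light: tea light, 38 mm across, 15 mm high, loose, between robot and book; origin at the centre of its underside
- teaspoon: steel teaspoon, 130 x 27 x 11 mm, loose, between robot and book; origin at the centre of its underside, x along the spoon
- mug: dark mug, 82 mm across, 117 mm with its handle, 94 mm high, loose, beyond the book to the right; origin at the centre of its underside

How it is judged:
By the outcome, as a careful person would: the job done as asked, in the order asked, and still so for the second after the job is handed in, with the robot touching nothing.
It also fails if it takes over 43 s, if anything falls off the work surface, if the arm or the gripper's body presses on something with over 40 N, if the wrist force passes 120 N, or if a joint passes its speed limit or range.

## Robot

A 6-joint arm with a two-finger parallel gripper is mounted at the origin on a cart in front of the work surface, level with it; the furniture and walls round the work are solid. World frame = base frame: x ahead of the robot, y to its left, z up, the work surface at z = 0. Lengths are in mm, angles in rad, forces in N, time in s.
With the tool pointing down it reaches from about 350 to 875 mm from the base axis. Payload 4.2 kg.
Tool frame: the origin (TCP) lies at the very end of the fingers, on their centre line; the grasp point (between the pads) lies 19 mm behind it (arm.tcp_to_grasp is the x of the grasp point in the tool frame, in mm); x points along the fingers, z is the direction in which the jaws open and shut, and the axes are right-handed (so a half turn about x gives the same grasp; the last joint's range is limited). The gripper opens to 85 mm and grips with 20 to 120 N. Pads are 22 mm wide; open, the fingers measure 114 mm over their backs; the gripper's body (76 mm by 85 mm) begins 54 mm behind the grasp point. The pads swing forward as they close: fully open they stand 13 mm farther back than shut.
Start: joints at [-0.905, 0.385, 0.008, 0, -1.194, -0.259], TCP at [247.308, -573.967, 231.312] pointing down, gripper open.
Joint ranges: [-3.14, 3.14], [-1.21, 2.06], [-1.07, 1.41], [-3.16, 2.05], [-2.99, -0.16], [-3.1, 3.1]. Speed limits (rad/s): [2.79, 2.79, 3.14, 3.14, 3.14, 3.14].

## Interface

Orientations are given as a unit quaternion [x, y, z, w].
In Python, from bench import status, get_image, job, arm gives the robot as it stands.
- The arm moves only by the tool apply_moves, never from a script. Its argument "targets" is text: rows parted by semicolons, each of 5 numbers parted by spaces: the shift along the tool's x, y, z in mm, then the turn about the tool's x in degrees, then the gripper's target within -1 to 1 (shut at 1, half-way at 0, fully open at -1). In form: dx dy dz spin hand; .... A call has 1 to 10 rows; each row is the pose to reach, as a shift and turn from the pose commanded when the call began, along the tool's axes at that moment; what a row does not reach only later rows make up. A row lasts 1/12 s, in which the tool goes at most 41.7 mm and 7.16 degrees, less where a joint would pass 70% of its speed; a pose out of reach is approached as far as the arm can. A call with a gripper value outside its range is refused whole. The fingers move at their own pace and stop on an object; the grip force is fixed at half the most. Time passes only in rows, so rows that repeat a pose let the fingers close. It gives the time, the measured TCP pose, the force and the opening at its end, in the units of the state.
- status.read_state(): the state, without advancing time (a new reading comes with each control period).
- get_image(name): name is "scene" or "top"; returns a dict with "img" (480x640x3 uint8, red, green, blue), "mtx" (3x3 intrinsics, pixels), "world_from_camera" (4x4, takes a point from camera to world coordinates). Camera axes: x right, y down, z forward; pixel columns grow to the right and rows downward; lengths in mm; the calibration is good to about 2 mm. A picture is of the moment at which its call begins. There is no depth.
- job.job_done(): hands the job in, once; it reports no verdict.
The state is a dict: "clock": time; "joints": joint angles; "joint_vel": joint speeds; "joint_efforts": joint torques, N m; "position": TCP position; "ee_rot": TCP orientation; "contact_force": force on the tool from outside, world axes, zero at the start; "wrist_torque": the same for the moment, N m; "gripper_width": finger opening in mm.
Only numpy, scipy, OpenCV 4.12 (cv2) and the standard library are available. Lean on these libraries where they do the work, as an engineer would, in place of code of your own. Each camera call takes 0.05 s, during which the arm holds its last target.

## Working session

There is one attempt and no reset: what is moved stays moved. The work goes in short steps, Python scripts to look and compute and a tool call to move; the robot and the scene stay as the last step left them, time stands still between calls to the robot, and variables do not carry over. Pictures are saved under pics/ and viewed, and the job is handed in when it is done.

Besides the shell and the picture viewer there is one more tool, called after "Call:" by a JSON object that holds its "fn" and its "kwargs". apply_moves: Moves the arm, as the interface text tells. Its arguments: {"type":"object","properties":{"targets":{"type":"string"}},"required":["targets"]}

```bash
mkdir -p pics; ls
cat > h.py <<'E'
import numpy as np,cv2
from bench import status,get_image,job,arm
def shot(n,tag):
    r=get_image(n); cv2.imwrite(f'pics/{tag}.png',r['img'][:,:,::-1]); np.savez(f'{tag}.npz',**r); return r
def proj(r,p):
    T=np.linalg.inv(r['world_from_camera']); c=T[:3,:3]@np.array(p,float)+T[:3,3]; u=r['mtx']@c; return u[:2]/u[2]
def ray(r,uv):
    d=np.linalg.inv(r['mtx'])@np.array([uv[0],uv[1],1.]); W=r['world_from_camera']; return W[:3,3],W[:3,:3]@d
def onz(r,uv,z):
    o,d=ray(r,uv); return o+d*(z-o[2])/d[2]
def tri(r1,a,r2,b):
    o1,d1=ray(r1,a);o2,d2=ray(r2,b);d1=d1/np.linalg.norm(d1);d2=d2/np.linalg.norm(d2)
    s=np.linalg.lstsq(np.c_[d1,-d2],o2-o1,rcond=None)[0]
    p,q=o1+s[0]*d1,o2+s[1]*d2; return (p+q)/2,np.linalg.norm(p-q)
E
python3 - <<'E'
from h import *
np.set_printoptions(precision=3,suppress=True)
for n in('scene','top'):
    r=shot(n,n+'0'); print(r['mtx'],r['world_from_camera'])
print(status.read_state()); print([a for a in dir(arm) if a[0]!='_'])
E
```

```text
pics
[[584.116   0.    324.058]
 [  0.    584.116 240.56 ]
 [  0.      0.      1.   ]] [[ -0.656  -0.418   0.629  -6.329]
 [ -0.755   0.369  -0.542 558.809]
 [ -0.005  -0.83   -0.557 587.686]
 [  0.      0.      0.      1.   ]]
[[563.027   0.    324.619]
 [  0.    563.027 236.838]
 [  0.      0.      1.   ]] [[  -0.016   -0.98     0.2    337.635]
 [  -1.       0.016   -0.001   59.935]
 [  -0.002   -0.199   -0.98  1208.354]
 [   0.       0.       0.       1.   ]]
{'clock': 0.1, 'joints': array([-0.905,  0.386,  0.007, -0.   , -1.194, -0.259]), 'joint_vel': array([ 0.002,  0.   ,  0.005,  0.001,  0.001, -0.001]), 'joint_efforts': array([ -0.   , -39.332,  18.893,   4.198,  -0.003,   0.   ]), 'position': array([ 247.102, -573.514,  230.313]), 'ee_rot': array([-0.59 ,  0.388,  0.591,  0.389]), 'contact_force': array([-0.282, -0.47 ,  0.607]), 'wrist_torque': array([-0.065, -0.025, -0.013]), 'gripper_width': 85.64729470837523}
['IKError', 'tcp_to_grasp']
```

View pics/scene0.png

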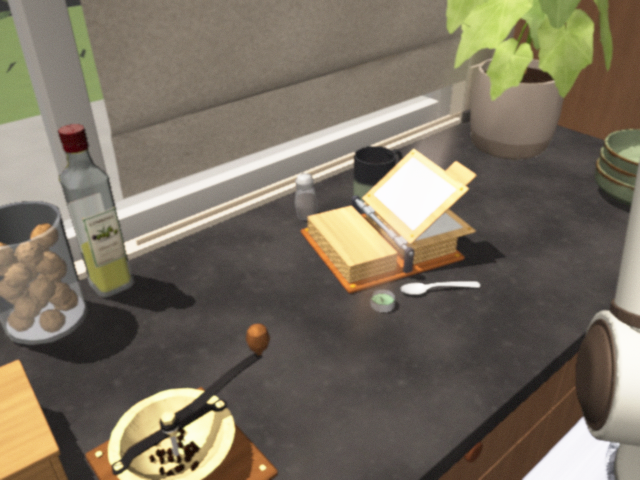

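View pics/top0.png

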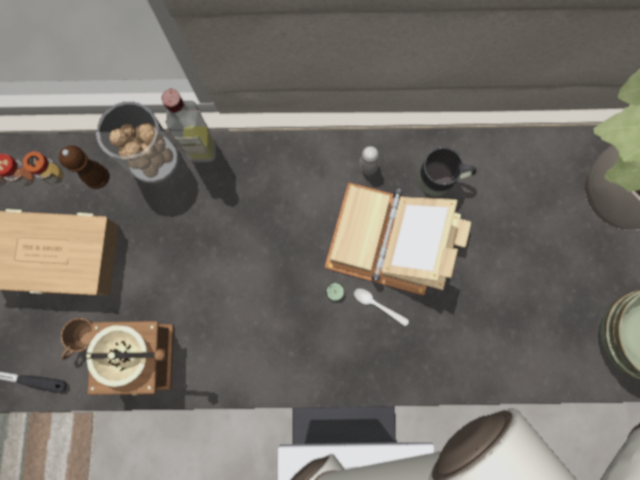

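Run:
```python
import cv2
a=cv2.imread('pics/top0.png')[165:315,310:490]; cv2.imwrite('pics/t0z.png',cv2.resize(a,None,fx=4,fy=4,interpolation=cv2.INTER_CUBIC))
a=cv2.imread('pics/scene0.png')[135:315,290:490]; cv2.imwrite('pics/s0z.png',cv2.resize(a,None,fx=3.3,fy=3.3,interpolation=cv2.INTER_CUBIC))
```

```text
(no output)
```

View pics/t0z.png

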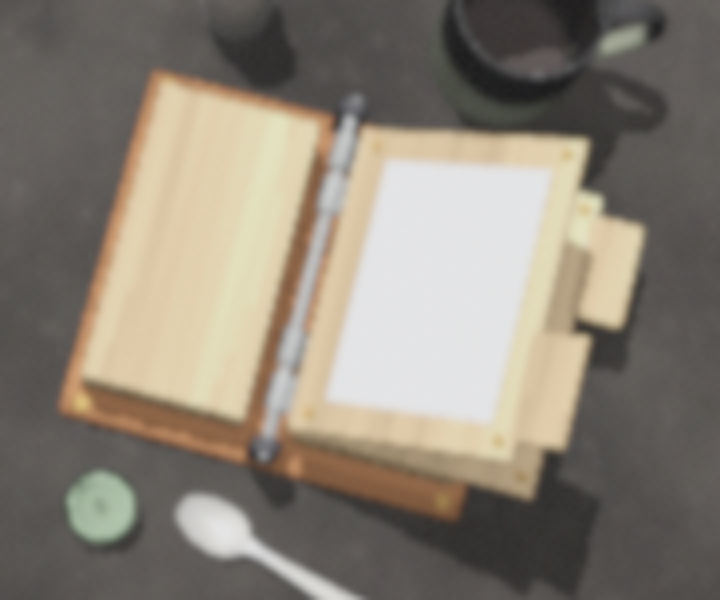

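View pics/s0z.png

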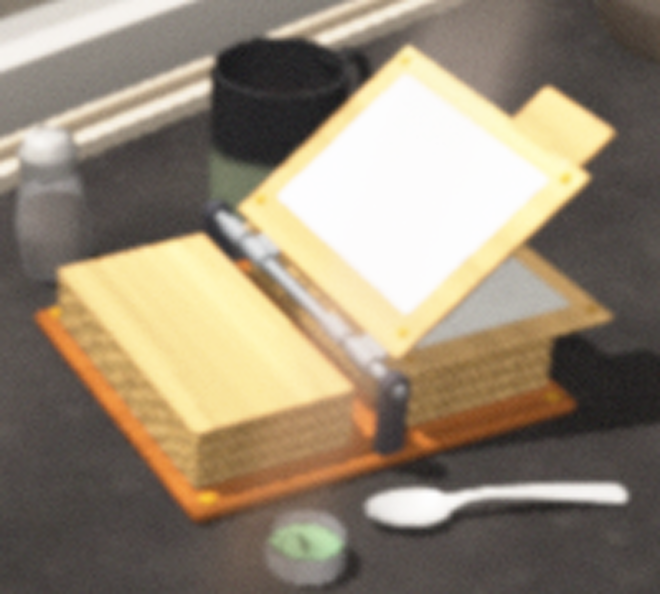

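Run:
```python
from h import *
np.set_printoptions(precision=1,suppress=True)
t=dict(np.load('top0.npz'));s=dict(np.load('scene0.npz'))
T=lambda p:np.array(p)/4+[310,165]-.4
S=lambda p:np.array(p)/3.3+[290,135]-.35
P={}
for n,a,b in [('postfar',(353,102),(217,208)),('postnear',(263,448),(392,385)),('cnear',(513,458),(590,178)),('cfar',(588,140),(410,47)),('tfar',(590,337),(548,87)),('tnear',(565,450),(614,132)),('Lfar',(155,72),None)]:
    if b: P[n],e=tri(t,T(a),s,S(b)); print(n,P[n],'gap%.1f'%e, onz(t,T(a),54))
for n,a in [('basecornerFL',(155,72)),('NL',(62,410)),('NR',(460,520))]: print(n,onz(t,T(a),8))
f=onz(t,T((353,102)),54);n=onz(t,T((263,448)),54)
yaw=np.arctan2(*(f-n)[1::-1]);print('len',np.linalg.norm(f-n),'yaw',yaw)
c=(f+n)/2;c[2]=46
X=np.array([np.cos(yaw),np.sin(yaw),0]);Y=np.array([-X[1],X[0],0])
print('spine',c)
for k,p in P.items():
    d=p-c; print(k,'bx %.1f by %.1f z %.1f ang %.3f r %.1f'%(d@X,d@Y,d[2],np.arctan2(d[2],-(d@Y)),np.hypot(d[2],d@Y)))
for n,uv in [('candle',(335,292)),('mug',(443,168)),('shaker',(370,155)),('spoon',(362,296)),('spoonend',(408,324))]:
    d=onz(t,uv,{'candle':15,'mug':94,'shaker':90}.get(n,5)); print(n,d,'book',(d-c)@X,(d-c)@Y)
```

```text
postfar [ 671.2 -100.3   50.1] gap4.1 [671.6 -98.5  54. ]
postnear [487.4 -45.   50.2] gap1.0 [487.3 -44.4  54. ]
cnear [ 469.5 -158.1  130.9] gap2.7 [ 480.  -172.9   54. ]
cfar [ 626.8 -203.7  131.9] gap2.2 [ 648.7 -222.1   54. ]
tfar [ 525.6 -194.4  147.5] gap1.2 [ 542.7 -216.5   54. ]
tnear [ 471.9 -178.8  147.8] gap0.0 [ 483.8 -199.9   54. ]
basecornerFL [704.    4.3   8. ]
NL [515.6  58.9   8. ]
NR [ 453.  -152.1    8. ]
len 192.08408534474856 yaw -0.2855318210638205
spine [579.4 -71.4  46. ]
postfar bx 96.1 by -1.9 z 4.1 ang 1.135 r 4.5
postnear bx -95.8 by -0.6 z 4.2 ang 1.433 r 4.3
cnear bx -81.1 by -114.2 z 84.9 ang 0.639 r 142.3
cfar bx 82.7 by -113.6 z 85.9 ang 0.647 r 142.4
tfar bx -17.0 by -133.2 z 101.5 ang 0.651 r 167.5
tnear bx -73.0 by -133.3 z 101.8 ang 0.652 r 167.8
candle [460.9  38.7  15. ] book -144.79544892280836 72.31868654642247
mug [ 706.  -188.4   94. ] book 154.33944437084583 -76.60659792495301
shaker [738.2 -38.6  90. ] book 143.067742827588 76.236793659554
spoon [452.4 -18.9   5. ] book -136.65006948769852 14.627001907568488
spoonend [ 391.8 -114.4    5. ] book -167.96765514738624 -94.08645274415402
```

```bash
cat >> h.py <<'E'
from scipy.spatial.transform import Rotation as Rn
yaw=-0.2875; C=np.array([579.4,-72.,46.])
X=np.array([np.cos(yaw),np.sin(yaw),0]);Y=np.array([-X[1],X[0],0]);Z=np.array([0,0,1.])
def where():
    s=status.read_state(); p=s['position']; d=p-C
    R=Rn.from_quat(s['ee_rot']).as_matrix()
    print('t %.2f'%s['clock'],'bx %.1f u %.1f z %.1f'%(d@X,-d@Y,p[2]),'F book',np.round([s['contact_force']@X,-s['contact_force']@Y,s['contact_force'][2]],1),'w %.1f'%s['gripper_width'])
    return s,R
E
python3 - <<'E'
from h import *
np.set_printoptions(precision=3,suppress=True)
s,R=where(); print(R)
zb=R[:,2]; print('angle of tool z to book X deg',np.degrees(np.arctan2(zb@Y,zb@X)), s['joints'][5])
# target, in tool axes
tg=C-45*X-190*Y; tg[2]=200; print(tg, R.T@(tg-s['position']))
E
```

```text
t 0.10 bx -176.5 u 575.2 z 230.3 F book [-0.1  0.5  0.6] w 85.6
[[-0.001 -0.918 -0.395]
 [ 0.002 -0.395  0.918]
 [-1.     0.     0.002]]
angle of tool z to book X deg 129.76965068940683 -0.2586195030275714
[ 482.371 -241.442  200.   ] [  30.697 -347.425  211.888]
```

Call:
{"fn": "apply_moves", "kwargs": {"targets": "3 -35 21 -5 1; 6 -69 42 -10 1; 9 -104 64 -15 1; 12 -139 85 -20 1; 15 -174 106 -25 1; 18 -208 127 -30 1; 21 -243 148 -35 1; 24 -278 170 -40 1; 27 -313 191 -45 1; 30 -347 212 -50 1"}}

```text
clock: 0.93
position: [482.7, -239.9, 201.0]
ee_rot: [-0.7, 0.101, 0.7, 0.101]
contact_force: [1.7, 0.2, -0.3]
gripper_width: 0.1
```

Run:
```python
from h import *
s,R=where(); print(R.round(3)); print(np.degrees(np.arctan2(R[:,2]@Y,R[:,2]@X)))
```

```text
t 0.93 bx -45.1 u 188.5 z 201.0 F book [ 1.6 -0.7 -0.3] w 0.1
[[-0.    -0.283 -0.959]
 [ 0.    -0.959  0.283]
 [-1.    -0.     0.001]]
-179.9593219885543
```

Call:
{"fn": "apply_moves", "kwargs": {"targets": "30 0 0 0 1; 60 0 0 0 1; 86 0 0 0 1; 86 -15 0 0 1; 86 -30 0 0 1; 86 -32 0 0 1; 86 -32 0 0 1"}}

```text
clock: 1.52
position: [491.4, -210.7, 115.1]
ee_rot: [-0.699, 0.102, 0.7, 0.102]
contact_force: [1.1, -0.1, 0.6]
gripper_width: 0.2
```

```bash
cat > look.py <<'E'
import sys
from h import *
where()
t=shot('top','t'+sys.argv[1]);s=shot('scene','s'+sys.argv[1])
a=cv2.resize(t['img'][120:320,300:500],(400,400));b=cv2.resize(s['img'][90:290,300:500],(400,400))
cv2.imwrite(f'pics/both{sys.argv[1]}.png',np.hstack([a,b])[:,:,::-1])
E
python3 look.py 1
```

```text
t 1.52 bx -45.0 u 158.0 z 115.1 F book [ 1.1 -0.2  0.6] w 0.2
```

View pics/both1.png

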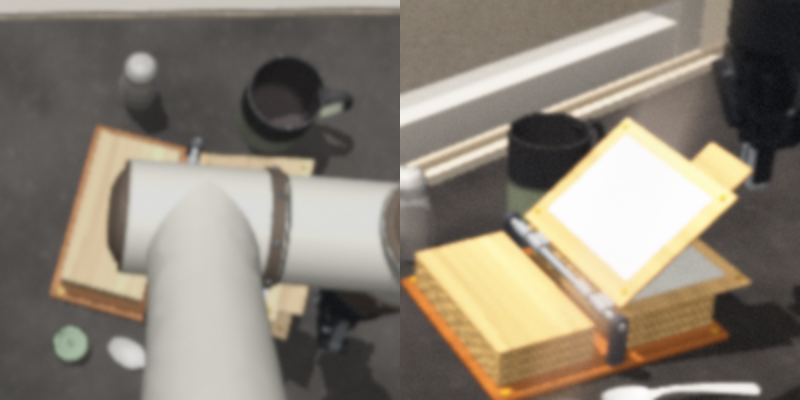

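Run:
```python
import numpy as np
def w(th):
    if th<1.571:
        return 165*np.cos(th)+2*np.sin(th)+11, 46+165*np.sin(th)-30
    r=135-25*(th-1.571)/1.571
    return r*np.cos(th)+2*np.sin(th)+11, 46+r*np.sin(th)-2*np.cos(th)
for i,th in enumerate(np.arange(0.65,3.15,0.05)):
    u,z=w(th); print('%.2f u %.0f z %.0f'%(th,u,z),end=' | ' if i%4<3 else '\n')
```

```text
0.65 u 144 z 116 | 0.70 u 138 z 122 | 0.75 u 133 z 128 | 0.80 u 127 z 134
0.85 u 121 z 140 | 0.90 u 115 z 145 | 0.95 u 109 z 150 | 1.00 u 102 z 155
1.05 u 95 z 159 | 1.10 u 88 z 163 | 1.15 u 80 z 167 | 1.20 u 73 z 170
1.25 u 65 z 173 | 1.30 u 57 z 175 | 1.35 u 49 z 177 | 1.40 u 41 z 179
1.45 u 33 z 180 | 1.50 u 25 z 181 | 1.55 u 16 z 181 | 1.60 u 9 z 181
1.65 u 2 z 179 | 1.70 u -4 z 178 | 1.75 u -11 z 176 | 1.80 u -17 z 174
1.85 u -23 z 172 | 1.90 u -29 z 169 | 1.95 u -35 z 167 | 2.00 u -41 z 163
2.05 u -46 z 160 | 2.10 u -51 z 156 | 2.15 u -56 z 152 | 2.20 u -61 z 148
2.25 u -65 z 144 | 2.30 u -70 z 139 | 2.35 u -74 z 135 | 2.40 u -77 z 130
2.45 u -81 z 125 | 2.50 u -84 z 120 | 2.55 u -87 z 114 | 2.60 u -90 z 109
2.65 u -92 z 103 | 2.70 u -94 z 98 | 2.75 u -96 z 92 | 2.80 u -97 z 87
2.85 u -98 z 81 | 2.90 u -99 z 75 | 2.95 u -100 z 69 | 3.00 u -100 z 64
3.05 u -100 z 58 | 3.10 u -99 z 53 |
```

Call:
{"fn": "apply_moves", "kwargs": {"targets": "0 -7 0 0 1; -1 -13 0 0 1; -7 -19 0 0 1; -13 -24 0 0 1; -19 -30 0 0 1; -25 -36 0 0 1; -30 -42 0 0 1; -35 -48 0 0 1"}}

```text
clock: 2.28
position: [505.2, -164.9, 151.0]
ee_rot: [0.7, -0.103, -0.699, -0.103]
contact_force: [-0.7, -1.7, 1.2]
gripper_width: -0.0
```

```bash
python3 look.py 2
```

```text
t 2.28 bx -44.8 u 110.1 z 151.0 F book [-0.2  1.9  1.2] w -0.0
```

View pics/both2.png

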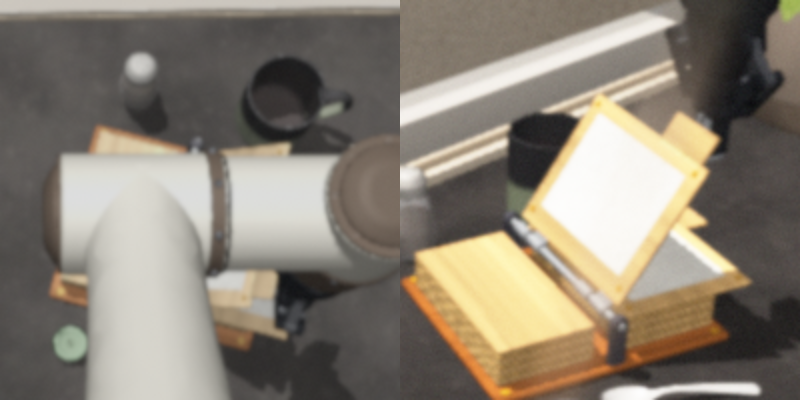

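Leaf has risen (its upper corner moved up to (600,97) in the right panel); the book stays put and the force is about 2 N. Continuing.

Call:
{"fn": "apply_moves", "kwargs": {"targets": "-5 -7 0 0 1; -9 -14 0 0 1; -13 -21 0 0 1; -17 -29 0 0 1; -20 -36 0 0 1; -23 -44 0 0 1; -25 -52 0 0 1; -27 -60 0 0 1; -29 -68 0 0 1; -30 -76 0 0 1"}}

```text
clock: 3.22
position: [527.2, -91.7, 180.6]
ee_rot: [0.7, -0.103, -0.7, -0.103]
contact_force: [-0.8, -0.7, 1.8]
gripper_width: -0.3
```

```bash
python3 look.py 3
```

```text
t 3.22 bx -44.5 u 33.7 z 180.6 F book [-0.6  0.9  1.8] w -0.3
```

View pics/both3.png

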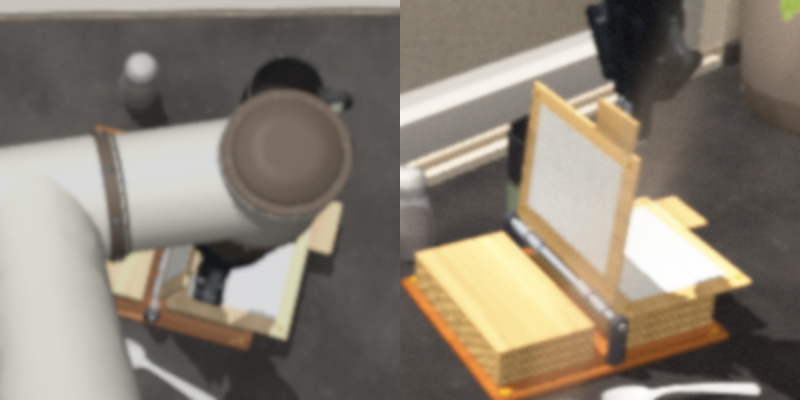

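Leaf nearly upright and still on the finger; lower leaf flat.

Call:
{"fn": "apply_moves", "kwargs": {"targets": "-1 -8 0 0 1; -1 -17 0 0 1; -1 -24 0 0 1; 1 -31 0 0 1; 2 -37 0 0 1; 4 -44 0 0 1; 6 -50 0 0 1; 8 -56 0 0 1; 11 -62 0 0 1; 13 -68 0 0 1"}}

```text
clock: 4.15
position: [546.6, -26.9, 166.8]
ee_rot: [-0.7, 0.103, 0.7, 0.103]
contact_force: [-0.3, -1.1, -0.0]
gripper_width: -0.2
```

```bash
python3 look.py 4
```

```text
t 4.15 bx -44.3 u -34.0 z 166.8 F book [ 0.1  1.1 -0. ] w -0.2
```

View pics/both4.png

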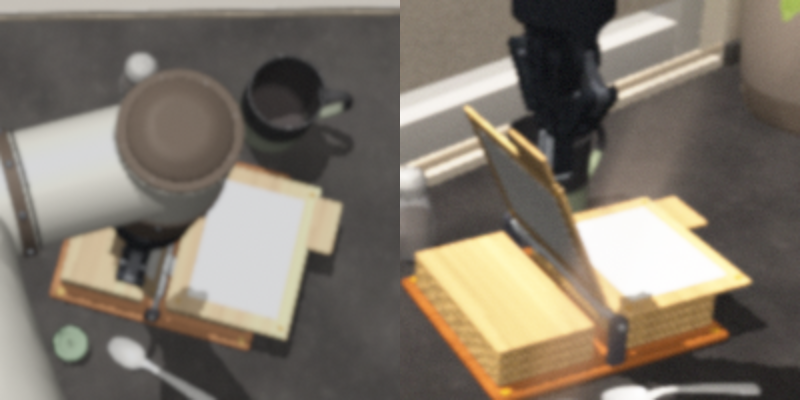

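Leaf is past upright, leaning left against the finger.

Call:
{"fn": "apply_moves", "kwargs": {"targets": "4 -6 0 0 1; 7 -11 0 0 1; 11 -16 0 0 1; 15 -21 0 0 1; 19 -26 0 0 1; 23 -30 0 0 1; 28 -35 0 0 1; 32 -39 0 0 1; 37 -42 0 0 1; 42 -46 0 0 1"}}

```text
clock: 5.08
position: [559.7, 17.0, 124.8]
ee_rot: [-0.7, 0.103, 0.7, 0.103]
contact_force: [1.0, 0.1, 1.1]
gripper_width: 0.2
```

```bash
python3 look.py 5
```

```text
t 5.08 bx -44.1 u -79.7 z 124.8 F book [ 0.9 -0.4  1.1] w 0.2
```

View pics/both5.png

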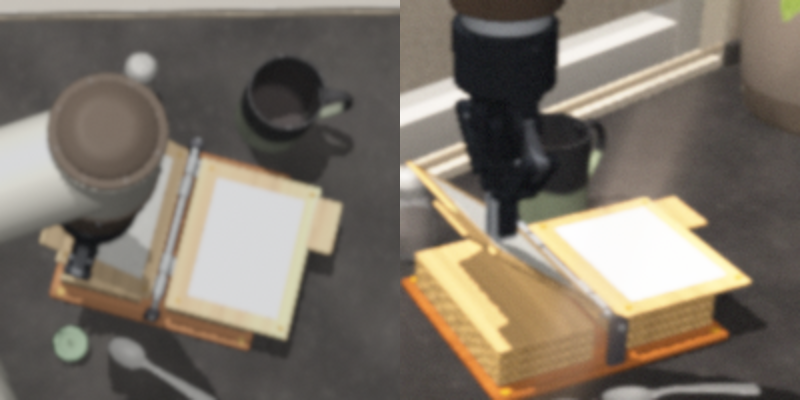

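Leaf about 2.45 rad, tab over the left side. Slower from here.

Call:
{"fn": "apply_moves", "kwargs": {"targets": "4 -2 0 0 1; 8 -4 0 0 1; 12 -6 0 0 1; 15 -8 0 0 1; 19 -10 0 0 1; 23 -11 0 0 1; 27 -13 0 0 1; 31 -14 0 0 1; 35 -15 0 0 1; 38 -16 0 0 1"}}

```text
clock: 6.02
position: [564.2, 32.0, 86.7]
ee_rot: [-0.699, 0.103, 0.7, 0.103]
contact_force: [0.2, 0.5, 0.8]
gripper_width: -0.0
```

Call:
{"fn": "apply_moves", "kwargs": {"targets": "3 0 0 0 1; 6 -1 0 0 1; 9 -1 0 0 1; 12 -2 0 0 1; 15 -2 0 0 1; 18 -3 0 0 1; 20 -3 0 0 1; 22 -3 0 0 1; 24 -3 0 0 1; 26 -3 0 0 1"}}

```text
clock: 6.85
position: [565.2, 34.9, 61.2]
ee_rot: [0.7, -0.103, -0.7, -0.103]
contact_force: [0.0, 0.2, 0.7]
gripper_width: 0.2
```

```bash
python3 look.py 6
```

```text
t 6.85 bx -43.9 u -98.5 z 61.2 F book [-0.  -0.2  0.7] w 0.2
```

View pics/both6.png

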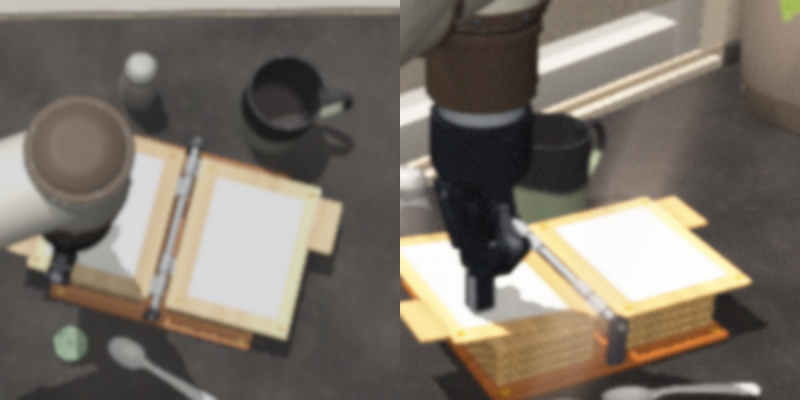

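Nearly flat (about 3.02 rad). Final approach at 1–1.5 mm per row.

Call:
{"fn": "apply_moves", "kwargs": {"targets": "1.5 0 0 0 1; 3 0 0 0 1; 4.5 0 0 0 1; 6 0 0 0 1; 7 0 0 0 1; 8 0 0 0 1; 9 0 0 0 1; 10 0 0 0 1; 11 0 0 0 1; 11 0 0 0 1"}}

```text
clock: 7.78
position: [565.0, 34.8, 50.1]
ee_rot: [-0.699, 0.103, 0.7, 0.103]
contact_force: [0.0, -0.6, 0.4]
gripper_width: 0.2
```

Call:
{"fn": "apply_moves", "kwargs": {"targets": "0.5 0 0 0 1; 1 0 0 0 1; 1.5 0 0 0 1; 2 0 0 0 1; 2 0 0 0 1"}}

```text
clock: 8.2
position: [565.0, 34.8, 48.2]
ee_rot: [-0.7, 0.103, 0.7, 0.103]
contact_force: [0.3, -0.4, -0.5]
gripper_width: -0.1
```

Call:
{"fn": "apply_moves", "kwargs": {"targets": "0.5 0 0 0 1; 1 0 0 0 1; 1 0 0 0 1"}}

```text
clock: 8.45
position: [565.1, 34.8, 48.1]
ee_rot: [0.7, -0.103, -0.7, -0.102]
contact_force: [-1.4, 0.1, 5.4]
gripper_width: -0.0
```

Call:
{"fn": "apply_moves", "kwargs": {"targets": "0.5 0 0 0 1; 1 0 0 0 1; 1 0 0 0 1"}}

```text
clock: 8.7
position: [565.2, 34.8, 47.9]
ee_rot: [0.7, -0.103, -0.7, -0.102]
contact_force: [-4.5, 1.0, 10.2]
gripper_width: 0.2
```

The leaf met a firm stop at tip z 48 mm (the flat-leaf height), 10 N. Retreating straight up.

Call:
{"fn": "apply_moves", "kwargs": {"targets": "-1 0 0 0 1; -2 0 0 0 1; -5 0 0 0 1; -15 0 0 0 1; -35 0 0 0 1; -60 0 0 0 1; -90 0 0 0 1; -120 0 0 0 1; -150 0 0 0 1; -180 0 0 0 1"}}

```text
clock: 9.53
position: [564.9, 34.7, 228.5]
ee_rot: [0.7, -0.103, -0.699, -0.103]
contact_force: [1.0, 0.5, 0.5]
gripper_width: -0.1
```

Call:
{"fn": "apply_moves", "kwargs": {"targets": "0 -30 0 0 1; 0 -60 0 0 1; 0 -90 0 0 1; 0 -120 10 0 1; 0 -150 20 0 1; 0 -180 30 0 1; 0 -205 40 0 1; 0 -220 40 0 1; 0 -220 40 0 1; 0 -220 40 0 1"}}

```text
clock: 10.37
position: [589.7, 257.7, 226.3]
ee_rot: [-0.7, 0.102, 0.7, 0.102]
contact_force: [-0.7, 0.2, -0.8]
gripper_width: 0.3
```

```bash
python3 look.py 7
python3 - <<'E'
import cv2
a=cv2.imread('pics/top0.png')
a=cv2.imread('pics/t7.png')[165:315,310:490]; cv2.imwrite('pics/t7z.png',cv2.resize(a,None,fx=4,fy=4,interpolation=cv2.INTER_CUBIC))
E
```

```text
t 10.37 bx -83.6 u -319.1 z 226.3 F book [-0.7 -0.  -0.8] w 0.3
```

View pics/t7z.png

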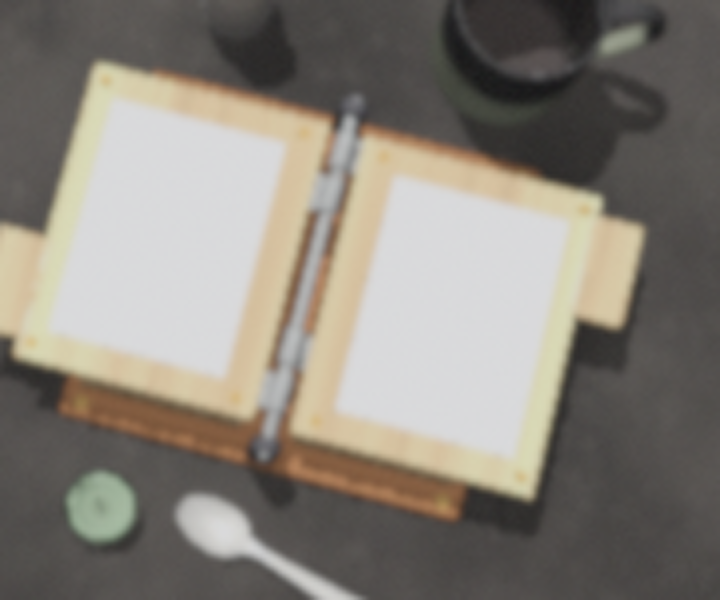

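View pics/s7.png

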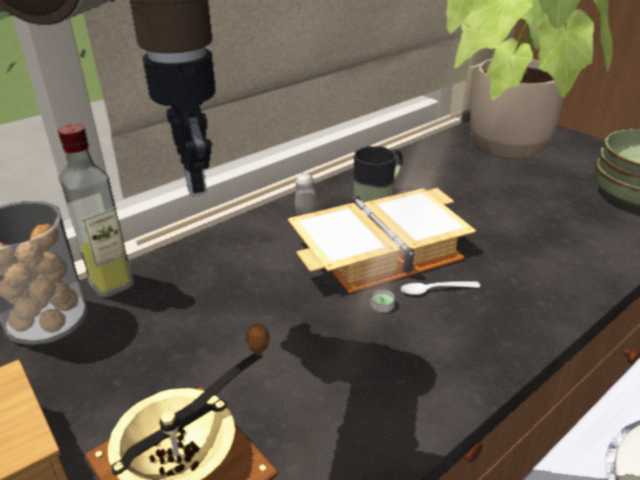

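The leaf lies flat left (outer corners about (97,62) and (13,358) in the zoom). The posts are at the same pixels as before, and the other things are untouched. One height check, then hand in.

Run:
```python
from h import *
t=dict(np.load('t7.npz'));s=dict(np.load('s7.npz'))
for n,a,b in [('far corner',(97,62),(290,216)),('near corner',(13,358),(336,267)),]:
    p,e=tri(t,np.array(a)/4+[310,165]-.4,s,b);d=p-C;print(n,'bx %.0f u %.0f z %.1f gap %.1f ang %.3f'%(d@X,-d@Y,p[2],e,np.arctan2(d[2],-d@Y)))
t0=np.load('top0.npz')['img'].astype(int)
print('post template shift:')
g=lambda i:cv2.cvtColor(i,cv2.COLOR_RGB2GRAY).astype(np.float32)
a=np.load('top0.npz')['img']
for nm,(x0,x1,y0,y1) in dict(book=(322,372,258,286),farpost=(388,404,184,200),spoon=(350,412,284,330),candle=(322,348,280,306),mug=(415,480,140,190),shaker=(355,385,138,185)).items():
    print(nm,np.round(cv2.phaseCorrelate(g(a)[y0:y1,x0:x1],g(t['img'])[y0:y1,x0:x1])[0],2))
where()
```

```text
far corner bx 79 u -136 z 55.0 gap 4.3 ang 3.075
near corner bx -89 u -132 z 57.1 gap 12.6 ang 3.058
post template shift:
book [ 0.14 -0.07]
farpost [0.2  0.88]
spoon [0.02 0.  ]
candle [0.45 0.48]
mug [-0.04  0.06]
shaker [ 0.08 -0.05]
t 10.47 bx -83.1 u -317.8 z 226.5 F book [-0.7  0.7 -0. ] w -0.2
```

My scene pixel picks were crude (12 mm ray gap), so I re-pick them in a zoom.

Run:
```python
import cv2
a=cv2.imread('pics/s7.png')[180:300,280:480]; cv2.imwrite('pics/s7z.png',cv2.resize(a,None,fx=4,fy=4,interpolation=cv2.INTER_CUBIC))
```

```text
(no output)
```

View pics/s7z.png

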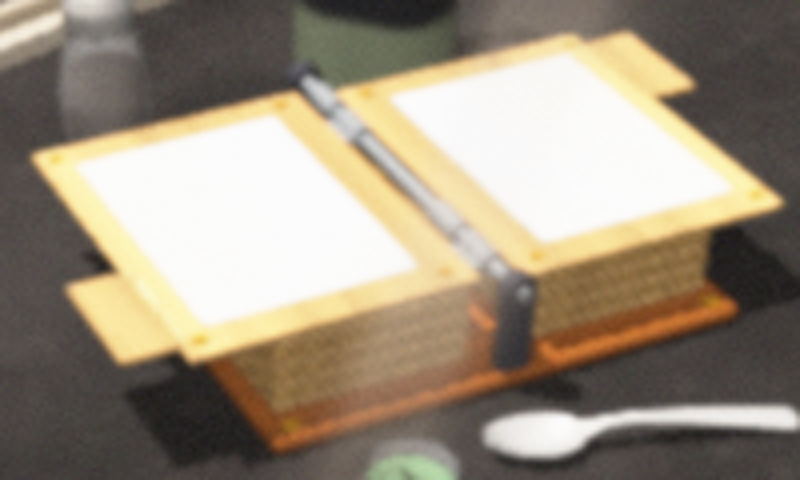

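Run:
```python
from h import *
t=dict(np.load('t7.npz'));s=dict(np.load('s7.npz'))
for n,a,b in [('far',(97,62),(32,155)),('near',(13,358),(190,360)),('brass far',(107,80),(56,158)),('brass near',(28,344),(200,340)),('R brass far',(585,208),(365,92) if 0 else (575,45)),('R near outer',(533,499),(783,203))]:
    p,e=tri(t,np.array(a)/4+[310,165]-.4,s,np.array(b)/4+[280,180]-.4);d=p-C;print(n,'bx %.0f u %.0f z %.1f gap %.1f'%(d@X,-d@Y,p[2],e))
```

```text
far bx 82 u -138 z 48.8 gap 1.0
near bx -85 u -138 z 49.4 gap 0.1
brass far bx 74 u -130 z 50.0 gap 1.0
brass near bx -76 u -131 z 51.6 gap 2.3
R brass far bx 74 u 135 z 44.4 gap 5.2
R near outer bx -83 u 142 z 44.2 gap 0.7
```

```bash
python3 -c "
from h import *
print(job.job_done())"
```

```text
the job is handed in; nothing more can be done
None
```

The top leaf now lies flat on the left, and the job is handed in after about 10.5 s. I turned it with the shut fingertips under its tab, swinging it over the spine. At the end I lowered it at 1–1.5 mm per row, until it met a firm stop at tip z 48 mm with about 10 N. I then lifted the hand straight up and moved it clear to the left.

**Leaf height:** triangulating from both cameras puts the left leaf's outer corners at z 49 mm; flat would be 48. The lower leaf's near corner on the right is at 44 mm; it should be 43. The calibration is good to about 2 mm.

**Book and surroundings:** the spine posts are at the same pixels by eye, and the book's near-left corner shows no shift.
- The spoon, mug and salt shaker show no shift.
- The far post and the tea light gave offsets of 0.5–0.9 px in very small image windows. By eye neither moved, so I took that as noise.

**Checks that disagreed:**
- My first height estimate gave 55–57 mm, but it came from badly picked pixels (ray gaps of 4 and 13 mm). The re-picked corners have gaps of 1 mm or less.
- Two leaf markers read 50–52 mm, and one marker on the right leaf was mispicked (5 mm gap), so I did not use it.

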